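# Hold the sandwich press over its mould

### The job

Swing the red-knobbed clamp lever of the sandwich mould fully open so that it is clear of the mould's mouth. Then take the press plate by its black handle from the white tray, carry it over the pan of bread rolls, and hold it level and still about one centimetre above the mould's mouth, centred and lined up so that it could drop straight in, never letting it touch the mould or its lever, for the cook to check before pressing. Finish while still holding it there, and leave the bread slices and everything else on the table undisturbed.

Things in the scene. Friction and masses are not known exactly. Their poses are not given: they have to be found in the camera images.
- mould_mouth (a point): Sandwich mould: an open-topped aluminium block fixed to the table, 150 x 90 mm and 55 mm tall, on two black rubber feet that stick out 28 mm beyond its two short sides and are 6 mm high. Its rectangular mouth is 122 x 62 mm (walls 14 mm thick). This point is the centre of the mouth at rim height, 55 mm above the table; x runs along the mouth's long side, y along its short side, z up. A hinge boss 24 x 34 mm stands at the middle of the +y long side.
- lever (a joint): Clamp lever of the mould, a flat dark steel arm turning about an upright hinge on the +y side of the mould; 0 = arm lying straight across the mouth (pointing to the mould's -y), growing as the arm swings over the mould's -x end (clockwise from above), 1.57 = arm pointing to the mould's -x, clear of the mouth; stop at 1.65. Light friction (about 1 N at the knob), stays where it is left. Starts between 0 and 0.35.
- lever_knob (a point): Upright red cylindrical knob at the lever's end, 18 mm in diameter, 45 mm tall, standing on the arm (arm's top 71 mm above the table, knob's top 116 mm). This point is on its axis, 97 mm above the table (19 mm below its top). The frame turns with the lever: the arm runs from hinge to knob along -y.
- lever_hinge (a point): Point on the lever's upright hinge axis at the height of lever_knob's point, 112 mm from it; it lies 56 mm to the +y side of the centre of the mould's mouth.
- press_grip (a point): Press plate, loose, lying level on the white tray: an aluminium plate 110 x 50 x 12 mm with an upright black handle slab on top, 70 mm long (along the plate's long side), 14 mm thick, 52 mm tall. This point is in the middle of the handle's length and thickness, 42 mm above the plate's underside and 22 mm below the handle's top; x along the long side, y across the handle's thickness, z up. About 0.2 to 0.42 kg.
- press_foot (a point): Centre of the underside of the press plate, 42 mm below press_grip; same axes.
- tray: White tray fixed to the table, lined with brown paper, 260 x 170 mm, 14 mm tall walls, inner floor 4 mm above the table; origin at the centre of its underside. The press plate lies on it, with the two bread slices at its -x end. Tray and mould stand on opposite sides of the pan, either way round.
- pan: Loose steel food pan full of bread rolls standing between tray and mould, 265 mm (its x) by 162 mm (its y), 100 mm tall, nothing in it higher than its rim; origin at the centre of its underside. About 2 kg.
- slice0: Small slice of white bread lying on the tray, 36 x 52 x 14 mm; origin at the centre of its underside. Not to be disturbed.
- slice1: A second slice of white bread, same as the first.
- oil: Green oil bottle, 64 mm in diameter, 210 mm tall, standing beyond the pan; origin at the centre of its underside.
- jar: Amber jar, 60 mm in diameter, 90 mm tall, beyond the pan; origin at the centre of its underside.
- bowl: White bowl, 100 mm across, 45 mm tall, beyond the pan to the right; origin at the centre of its underside.
- spatula: Spatula with wooden handle lying towards the far left, roughly along the table's y; origin on its underside.

How it is judged:
By the outcome, as a careful person would: the job done as asked, in the order asked, and still so for the second after the job is handed in, while the arm keeps its last pose, push and grip.
It also fails if it takes over 61 s, if anything falls off the work surface, if the arm or the gripper's body presses on something with over 40 N, if the wrist force passes 120 N, or if a joint passes its speed limit or range.

### The arm

A 7-joint arm with a two-finger parallel gripper is mounted at the origin on the work surface. World frame = base frame: x ahead of the robot, y to its left, z up, the work surface at z = 0. Lengths are in m, angles in degrees, forces in N, time in s.
With the tool pointing down it reaches from about 0.425 to 1.025 m from the base axis. Payload 9.4 kg.
Tool frame: the origin (TCP) lies on the front face of the gripper's body, between the roots of the fingers; the fingertips stand 73 mm ahead of it and the grasp point (between the pads) lies 54 mm ahead of it; z points along the fingers, y is the line along which they close (so a half turn about z gives the same grasp; the last joint's range is limited). The gripper opens to 85 mm and grips with 20 to 120 N. Pads are 22 mm wide; open, the fingers measure 114 mm over their backs; the gripper's body (76 mm by 85 mm) begins 54 mm behind the grasp point. The pads swing forward as they close: fully open they stand 13 mm farther back than shut.
Start: joints at [-4.395, 34.337, -0.143, 91.639, 0.103, 54.024, -4.572], TCP at [0.725, -0, 0.304] pointing down, gripper open.
Joint ranges: [-147.43, 147.43], [-19.82, 112.94], [-74.19, 73.91], [6.32, 146.72], [-59.91, 239.91], [6.04, 106.73], [-150.56, 150.56]. Speed limits (degrees/s): [127.2, 127.2, 172.46, 172.46, 180, 180, 180].

### API

Orientations are given as [roll, pitch, yaw] about the fixed x, y, z axes, in that order (R = Rz(yaw) Ry(pitch) Rx(roll)).
In Python, from cell import * gives the robot as it stands.
- The arm moves only by the shell command python3 -m jog 'ROWS' [FORCE]. ROWS is a JSON object of lists of equal length, an entry for each row: "hand": the opening, from 0 (shut) to 1 (fully open); "travel": the shift along the tool's x, y, z in m, a list of three; "dr": the turn, a rotation vector about the tool's x, y, z in degrees, a list of three. In form: {"hand": [hand, ...], "travel": [[x, y, z], ...], "dr": [[wx, wy, wz], ...]}. A call has exactly 8 rows; each row is the pose to reach, as a shift and turn from the pose commanded when the call began, along the tool's axes at that moment; what a row does not reach only later rows make up. A row lasts 1/8 s, in which the tool goes at most 62.5 mm and 10.7 degrees, less where a joint would pass 70% of its speed; a pose out of reach is approached as far as the arm can. A call with a gripper value outside its range is refused whole. The fingers move at their own pace and stop on an object; FORCE is the grip in N (left out, the last holds). Time passes only in rows, so rows that repeat a pose let the fingers close, or fill a call up. It gives the time, the measured TCP pose, the force, the opening and the grip force at its end, in the units of the state.
- state(): the state, without advancing time (a new reading comes with each control period).
- snapshot(name): name is "scene" or "side" or "wrist"; returns a dict with "color" (420x560x3 uint8, blue, green, red), "camera_matrix" (3x3 intrinsics, pixels), "k1" (the pictures are not rectified: a ray, as slopes to the right and down, at radius r is drawn at 1 + k1 r^2 times it, then the intrinsics apply), "R" (3x3) and "t" (3): a world point X has camera coordinates R X + t. Camera axes: x right, y down, z forward; pixel columns grow to the right and rows downward; lengths in m; the calibration is good to about 2 mm. A picture is of the moment at which its call begins. There is no depth.
- sign_off(): hands the job in; it is judged then, once.
The state is a dict: "time": time; "joints": joint angles; "dq": joint speeds; "effort": joint torques, N m; "tcp_pos": TCP position; "eef_rot": TCP orientation; "wrist_force": force on the tool from outside, world axes, zero at the start; "moment": the same for the moment, N m; "finger_gap": opening from 0.0 (shut) to 1.0 (fully open); "grasp_force": force on a finger pad.
Only numpy, scipy, OpenCV 4.12 (cv2) and the standard library are available. Lean on these libraries where they do the work, as an engineer would, in place of code of your own. Each camera call takes 0.05 s, during which the arm holds its last target. There are 200 camera calls.

## Working session

There is one attempt and no reset: what is moved stays moved. The work goes in short steps, Python scripts to look and compute and a shell command to move; the robot and the scene stay as the last step left them, time stands still between calls to the robot, and variables do not carry over. Pictures are saved under pics/ and viewed, at most 13 in all, crops included, and the job is handed in when it is done.

```bash
ls; mkdir -p pics; python3 - <<'E'
from cell import *
import cv2,numpy as np
s=state();print(s['time'],s['tcp_pos'],s['eef_rot'],s['finger_gap'])
for n in ["scene","side","wrist"]:
    d=snapshot(n);cv2.imwrite(f"pics/{n}0.png",d['color']);np.savez(f"pics/{n}0.npz",**d)
    print(n,d['camera_matrix'].tolist(),d['k1'],(-d['R'].T@d['t']).round(3),d['R'].round(2).tolist())
a=cv2.imread("pics/scene0.png");b=cv2.imread("pics/side0.png")
E
```

```text
pics
0.0 [ 7.24647310e-01 -1.55462253e-05  3.03022104e-01] [-1.79911613e+02  7.04729894e-03  9.00012791e+01] 1.0000794278982708
scene [[514.9134141433834, 0.0, 285.2483363862149], [0.0, 514.9134141433834, 204.16297409497582], [0.0, 0.0, 1.0]] -0.16069926808853982 [1.07  0.772 0.787] [[-0.83, 0.55, -0.02], [0.35, 0.5, -0.79], [-0.43, -0.67, -0.61]]
side [[546.9988308041782, 0.0, 279.54528218785737], [0.0, 546.9988308041782, 210.62334996270573], [0.0, 0.0, 1.0]] -0.128947559850131 [ 0.545 -1.015  0.77 ] [[1.0, -0.07, 0.0], [-0.04, -0.58, -0.82], [0.06, 0.81, -0.58]]
wrist [[292.01601668612574, 0.0, 278.42478410817444], [0.0, 292.01601668612574, 207.46726087025945], [0.0, 0.0, 1.0]] -0.024368451348620344 [0.724 0.08  0.372] [[1.0, -0.0, -0.0], [-0.0, -0.95, 0.31], [-0.0, -0.31, -0.95]]
```

View pics/scene0.png

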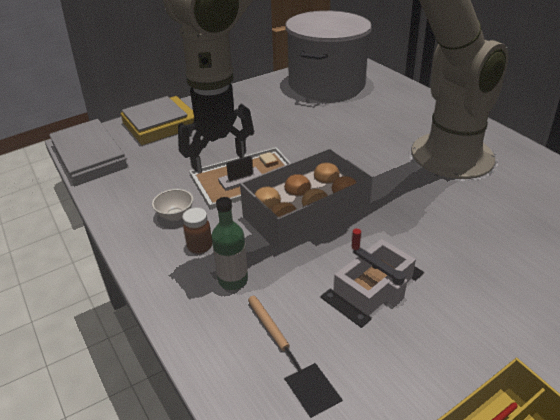

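View pics/side0.png

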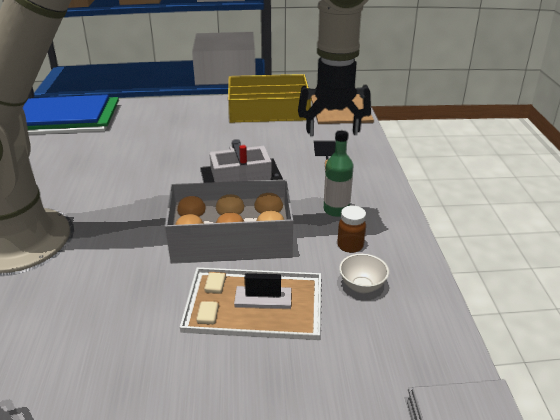

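The tray (scene 240,178) is on the robot's right, the pan is in the middle, and the mould is on the left. The red knob is at about scene (356,240) and side (243,155). I'll enlarge both views.

```bash
cat > h.py <<'E'
import cv2,numpy as np
def load(n): return dict(np.load(f"pics/{n}.npz"))
def shot(n,tag):
    from cell import snapshot
    d=snapshot(n);cv2.imwrite(f"pics/{tag}.png",d['color']);np.savez(f"pics/{tag}.npz",**d);return load(tag)
def ray(d,p):
    K=d['camera_matrix'];k=float(d['k1'])
    q=cv2.undistortPoints(np.array([[p]],float),K,np.array([k,0,0,0.]))[0,0]
    return -d['R'].T@d['t'], d['R'].T@np.array([q[0],q[1],1])
def onz(d,p,z):
    o,v=ray(d,p);return o+v*(z-o[2])/v[2]
def two(d1,p1,d2,p2):
    A=np.zeros((3,3));b=np.zeros(3)
    for d,p in((d1,p1),(d2,p2)):
        o,v=ray(d,p);v=v/np.linalg.norm(v);P=np.eye(3)-np.outer(v,v);A+=P;b+=P@o
    return np.linalg.solve(A,b)
def proj(d,X):
    r,_=cv2.Rodrigues(d['R']);return cv2.projectPoints(np.array([X],float),r,d['t'],d['camera_matrix'],np.array([float(d['k1']),0,0,0]))[0][0,0]
def red(d):
    h=cv2.cvtColor(d['color'],cv2.COLOR_BGR2HSV);m=(((h[...,0]<6)|(h[...,0]>172))&(h[...,1]>170)&(h[...,2]>70)).astype(np.uint8)
    n,l,s,c=cv2.connectedComponentsWithStats(m);return [(s[i].tolist(),c[i].round(1).tolist()) for i in range(1,n) if s[i,4]>25]
E
python3 - <<'E'
from h import *
a=load("scene0");b=load("side0")
print(red(a));print(red(b))
A=a['color'][220:330,310:440];B=b['color'][130:190,190:290]
A=cv2.resize(A,(520,440),interpolation=2);B=cv2.resize(B,(520,312)[:2] if 0 else (280,168),interpolation=2)
C=np.zeros((440,800,3),np.uint8);C[:,:520]=A;C[:168,520:]=B
T=b['color'][255:345,175:330];C[200:200+163,520:]=cv2.resize(T,(280,163),interpolation=2)
cv2.imwrite("pics/c0.png",C)
E
```

```text
[([493, 403, 24, 17, 152], [505.6, 411.8])]
[([240, 146, 7, 17, 102], [242.6, 154.0])]
```

View pics/c0.png

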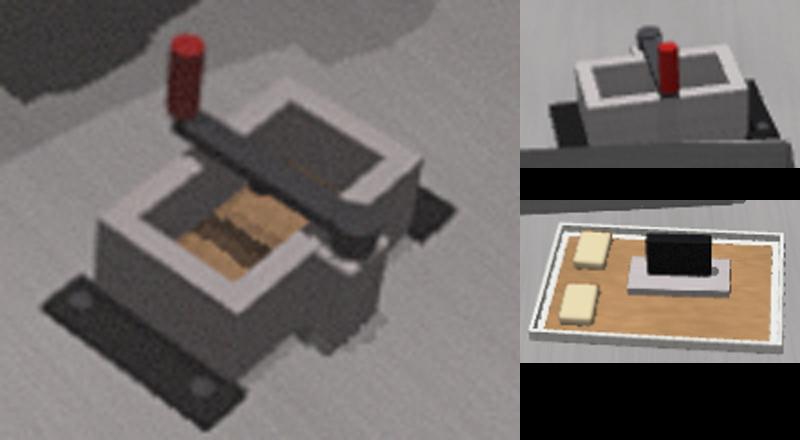

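The rim corners sit at about crop (102,220), (238,310), (420,162) and (287,82). The hinge is at crop (355,235), on the side away from the pan, and the knob is at (185,78), so the lever lies across the mouth.

```bash
python3 - <<'E'
from h import *
a=load("scene0");b=load("side0")
f=lambda x,y:(310+x/4-.4,220+y/4-.4)
P=np.array([onz(a,f(*p),.055)[:2] for p in [(102,220),(238,310),(420,162),(287,82)]])
print(P.round(4).tolist(),'c',P.mean(0).round(4))
for i in range(4):
    e=P[(i+1)%4]-P[i];print(np.linalg.norm(e).round(4),np.degrees(np.arctan2(e[1],e[0])).round(1))
# knob top centre (.116) and base(.071)
k=two(a,f(185,78),b,(242.6,154.0));print('knob',k.round(4),onz(a,f(187,42),.116).round(4))
print('hinge',onz(a,f(358,222),.071).round(4))
# plate: side view, crop scale 280/155
g=lambda x,y:(175+(x-520)*155/280-.2,255+(y-200)*90/163-.2)
Q=[onz(b,g(*p),.016)[:2].round(4).tolist() for p in [(628,287),(728,292),(730,262)]];print('plate top',Q)
H=[onz(b,g(*p),.068)[:2].round(4).tolist() for p in [(648,235),(711,235)]];print('handle top',H)
R=[onz(b,p,.1)[:2].round(3).tolist() for p in [(169,186),(289,182),(292,217),(168,223)]];print('pan rim',R)
E
```

```text
[[0.607, 0.2227], [0.5907, 0.3067], [0.449, 0.2841], [0.4638, 0.1987]] c [0.5276 0.253 ]
0.0855 101.0
0.1435 -171.0
0.0867 -80.1
0.1452 9.5
knob [0.5352 0.1959 0.0925] [0.5352 0.1952 0.116 ]
hinge [0.5167 0.3073 0.071 ]
plate top [[0.5107, -0.2525], [0.617, -0.267], [0.6231, -0.2211]]
handle top [[0.5345, -0.2289], [0.6011, -0.2333]]
pan rim [[0.366, 0.046], [0.64, 0.044], [0.635, -0.093], [0.377, -0.097]]
```

```bash
python3 -m jog '{"hand":[0.45,0.45,0.45,0.45,0.45,0.45,0.45,0.45],"travel":[[0,-0.05,0],[0.04,-0.09,0],[0.08,-0.13,0],[0.12,-0.165,0],[0.16,-0.19,0],[0.196,-0.19,0],[0.196,-0.19,0],[0.196,-0.19,0]],"dr":[[0,0,0],[0,0,0],[0,0,-4],[0,0,-9.7],[0,0,-9.7],[0,0,-9.7],[0,0,-9.7],[0,0,-9.7]]}'; python3 - <<'E'
from h import *
d=shot("wrist","w1");print(red(d)); print(proj(d,[.535,.196,.116]))
E
```

```text
time: 1.15
tcp_pos: [0.535, 0.1954, 0.3036]
eef_rot: [-180.0, 0.0, 99.7]
wrist_force: [0.0, -0.3, -0.4]
finger_gap: 0.451
grasp_force: 0.0
[([269, 184, 16, 26, 348], [276.7, 196.4])]
[279.01637459 204.33528493]
```

View pics/w1.png

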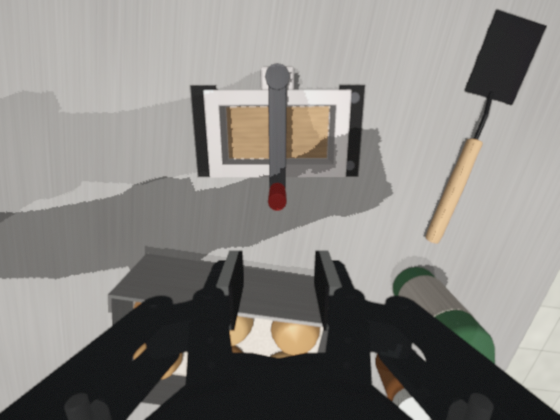

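```bash
cat >> h.py <<'E'
def rim(d,roi,lo=150,z=.055):
    c=d['color'].astype(int);m=((c.min(2)>lo)).astype(np.uint8);q=np.zeros_like(m);x0,y0,x1,y1=roi;q[y0:y1,x0:x1]=m[y0:y1,x0:x1]
    q=cv2.morphologyEx(q,cv2.MORPH_OPEN,np.ones((3,3),np.uint8))
    ys,xs=np.nonzero(q);P=np.array([onz(d,(x,y),z)[:2] for x,y in zip(xs,ys)])
    return cv2.minAreaRect((P*1000).astype(np.float32)),len(P),q
E
python3 - <<'E'
from h import *
d=load("w1");c=d['color'];print(c[97,215],c[97,150],c[170,300],c[80,300],c[140,210])
for lo in (185,200,210): 
    r=rim(d,(198,90,362,182),lo);print(lo,r[:2])
K=onz(d,(276.7,200),.116);H=onz(d,(277.5,75),.076);print('knob',K,'hinge',H)
v=K-H;print(np.hypot(*v[:2]),np.degrees(np.arctan2(v[1],v[0])))
for p in [(210,91),(352,91),(358,178),(204,178)]:print(onz(d,p,.055).round(4))
E
```

```text
[217 219 224] [187 191 193] [109 111 114] [163 166 168] [216 219 223]
185 (((517.262451171875, 249.1620635986328), (162.60401916503906, 94.43033599853516), 9.597077369689941), 3878)
200 (((523.537109375, 253.20040893554688), (148.27413940429688, 88.54366302490234), 10.207080841064453), 3419)
210 (((523.5888671875, 253.56312561035156), (147.28414916992188, 87.13072967529297), 10.051876068115234), 3096)
knob [0.53221757 0.19973742 0.116     ] hinge [0.51457281 0.3082072  0.076     ]
0.10989554003149007 -80.76063261513323
[0.4489 0.2845 0.055 ]
[0.5912 0.3086 0.055 ]
[0.6194 0.222  0.055 ]
[0.4513 0.1936 0.055 ]
```

Seen from above, the mould is centred at about (0.5236, 0.2533) with 10° of yaw. The knob (277,200) hangs over the pan-side rim, so the lever is at about 0. I'll lower the fingers around the knob.

```bash
python3 -m jog '{"hand":[0.45,0.45,0.45,0.45,0.45,0.28,0.28,0.28],"travel":[[0.003,-0.002,0.04],[0.003,-0.002,0.08],[0.003,-0.002,0.12],[0.003,-0.002,0.15],[0.003,-0.002,0.15],[0.003,-0.002,0.15],[0.003,-0.002,0.15],[0.003,-0.002,0.15]],"dr":[[0,0,0],[0,0,0],[0,0,0],[0,0,0],[0,0,0],[0,0,0],[0,0,0],[0,0,0]]}'; python3 - <<'E'
from h import *
d=shot("side","s1");print(red(d));cv2.imwrite("pics/s1c.png",cv2.resize(d['color'][60:200,160:340],(720,560)))
for f in [12,24,36,48,60,72,84,96]:
    r=np.radians(f);print(f,(.112*(1-np.cos(r))).round(4),(-.112*np.sin(r)).round(4))
E
```

```text
time: 2.2
tcp_pos: [0.5329, 0.1986, 0.155]
eef_rot: [179.9, -0.0, 99.7]
wrist_force: [-0.1, 0.1, -0.2]
finger_gap: 0.277
grasp_force: 0.0
[([240, 146, 6, 17, 94], [242.7, 153.7])]
12 0.0024 -0.0233
24 0.0097 -0.0456
36 0.0214 -0.0658
48 0.0371 -0.0832
60 0.056 -0.097
72 0.0774 -0.1065
84 0.1003 -0.1114
96 0.1237 -0.1114
```

View pics/s1c.png

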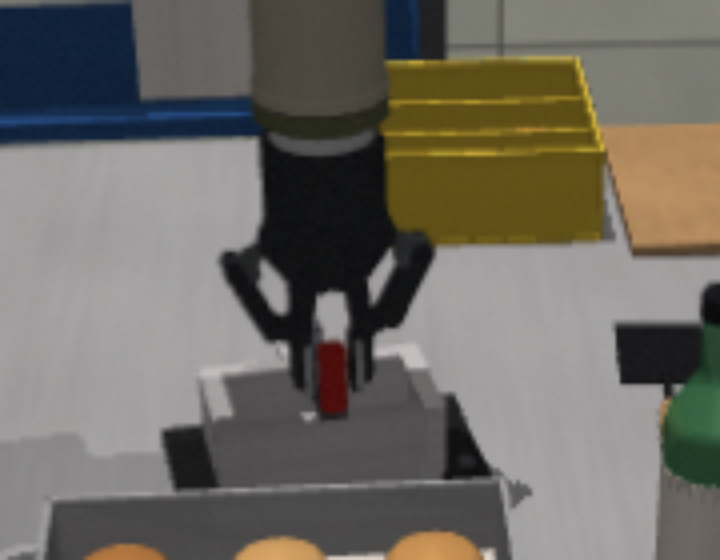

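The red knob stands between the two fingers, so I'll sweep it.

```bash
python3 -m jog '{"hand":[0.28,0.28,0.28,0.28,0.28,0.28,0.28,0.28],"travel":[[0.0011,-0.0156,0],[0.0043,-0.0309,0],[0.0097,-0.0456,0],[0.017,-0.0594,0],[0.0262,-0.072,0],[0.0371,-0.0832,0],[0.0494,-0.0929,0],[0.0629,-0.1007,0]],"dr":[[0,0,8],[0,0,16],[0,0,24],[0,0,32],[0,0,40],[0,0,48],[0,0,56],[0,0,64]]}'; python3 - <<'E'
import numpy as np
from cell import state
print(state()['joints'])
h=np.array([.5139,.3084]);a=np.radians(-80-95);t=h+.112*np.array([np.cos(a),np.sin(a)]);s=state();p=s['tcp_pos'][:2]
print('target',t)
y=np.radians(s['eef_rot'][2]);X=np.array([np.cos(y),np.sin(y)]);Y=np.array([np.sin(y),-np.cos(y)])
for f in (71,79,87,95,97):
    a=np.radians(-80-f);t=h+.112*np.array([np.cos(a),np.sin(a)])-p;print(f,(t@X).round(4),(t@Y).round(4),f-90-10+s['eef_rot'][2]-0)
E
```

```text
time: 3.25
tcp_pos: [0.4227, 0.2441, 0.1544]
eef_rot: [180.0, -0.1, 35.4]
wrist_force: [2.0, -0.1, -0.3]
finger_gap: 0.277
grasp_force: 0.6
[-45.71797559  33.31774654  13.0110727  130.05055947 -22.81404009
  18.58861139 -67.63620343]
target [0.40232619 0.29863856]
71 0.0003 -0.0121 6.426416164150488
79 0.0031 -0.0275 14.426416164150488
87 0.008 -0.0423 22.42641616415049
95 0.015 -0.0563 30.42641616415049
97 0.017 -0.0596 32.42641616415049
```

```bash
python3 -m jog '{"hand":[0.28,0.28,0.28,0.28,0.28,0.28,0.28,0.28],"travel":[[0.0003,-0.0121,0],[0.0031,-0.0275,0],[0.008,-0.0423,0],[0.012,-0.05,0],[0.015,-0.0563,0],[0.015,-0.0563,0],[0.015,-0.0563,0],[0.015,-0.0563,0]],"dr":[[0,0,7],[0,0,14],[0,0,22],[0,0,26],[0,0,30],[0,0,30],[0,0,30],[0,0,30]]}'; python3 - <<'E'
from h import *
from cell import state
print(state()['joints'].round(1))
for n in("scene","side"):
    d=shot(n,n+"2");print(red(d))
a=load("scene2")['color'][200:340,310:450];b=load("side2")['color'][80:200,150:290]
cv2.imwrite("pics/c2.png",np.hstack([cv2.resize(a,(400,400)),cv2.resize(b,(400,400))]))
E
```

```text
time: 4.25
tcp_pos: [0.402, 0.2981, 0.154]
eef_rot: [-180.0, -0.0, 5.7]
wrist_force: [0.2, 0.1, -0.1]
finger_gap: 0.275
grasp_force: 0.0
[-58.   35.1  21.9 128.8 -35.4  21.8 -90.7]
[([493, 403, 24, 17, 149], [505.5, 411.8])]
[]
```

View pics/c2.png

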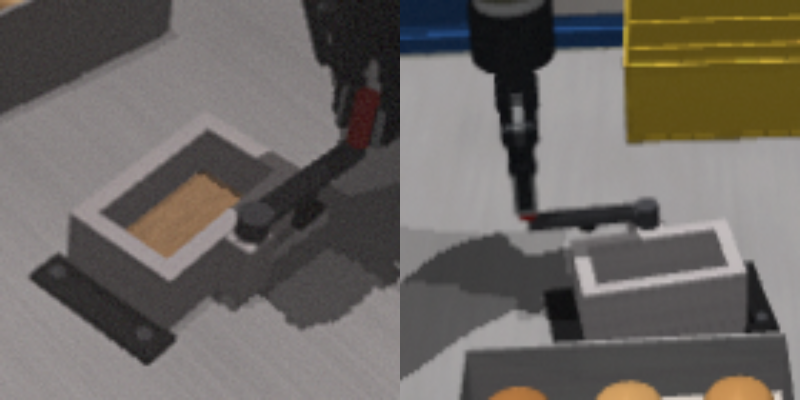

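The lever now points towards the mould's -x end and is off the mouth. I'll raise the hand and look with the wrist camera.

```bash
python3 -m jog '{"hand":[0.4,0.4,0.4,0.4,0.4,0.4,0.4,0.4],"travel":[[0,0,0],[0,0,-0.02],[0,0,-0.06],[0,0,-0.11],[0,0,-0.15],[0.02,0,-0.17],[0.04,0,-0.17],[0.04,0,-0.17]],"dr":[[0,0,0],[0,0,0],[0,0,0],[0,0,0],[0,0,0],[0,0,0],[0,0,0],[0,0,0]]}'; python3 - <<'E'
from h import *
d=shot("wrist","w2");print(red(d))
for n,X in dict(c=[.5236,.2533,.055],h=[.5139,.3084,.076],k=[.4023,.2986,.116]).items(): print(n,proj(d,X))
E
```

```text
time: 5.35
tcp_pos: [0.4428, 0.302, 0.3231]
eef_rot: [180.0, -0.0, 5.7]
wrist_force: [-0.9, -0.0, -0.7]
finger_gap: 0.396
grasp_force: 0.0
[([0, 7, 13, 69, 412], [4.4, 48.8]), ([273, 215, 15, 27, 329], [280.3, 227.9])]
c [330.76440367 116.22799776]
h [280.37988687 120.63119229]
k [279.42855194 235.51819704]
```

View pics/w2.png

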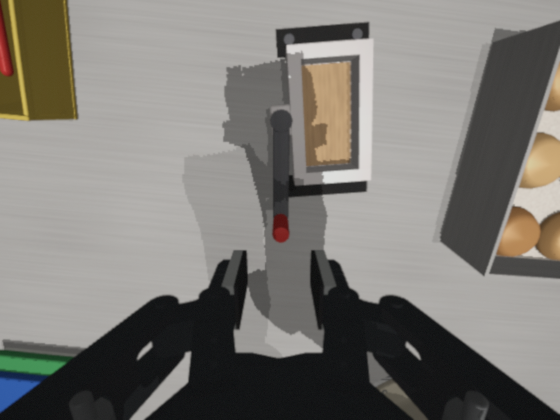

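The lever lies along columns 273-288, clear of the mouth (305-358). The rim's pan-side corners are at (372.5,39) and (370.5,182). I'll work out the mould centre and lever angle from these, and locate the press.

```bash
python3 - <<'E'
from h import *
d=load("w2")
A=onz(d,(372.5,39),.055)[:2];B=onz(d,(370.5,182),.055)[:2];e=A-B;L=np.linalg.norm(e);u=e/L;n=np.array([-u[1],u[0]])
yaw=np.degrees(np.arctan2(u[1],u[0]));print('len',L,'yaw',yaw,'centre',(A+B)/2+.045*n)
I=[onz(d,p,.055)[:2] for p in [(359.5,56),(357.5,168.5)]];print('mouth side',np.linalg.norm(I[0]-I[1]),(I[0]+I[1])/2+.031*n)
K=onz(d,(280.3,232),.116)[:2];H=onz(d,(281,118),.076)[:2];v=K-H
print(K,H,np.hypot(*v),'lever',-90+yaw-np.degrees(np.arctan2(v[1],v[0])))
b=load("side0");m=(b['color'].max(2)<45).astype(np.uint8);m[:255]=0;m[310:]=0;m[:,:235]=0;m[:,300:]=0
ys,xs=np.nonzero(m);print(xs.min(),xs.max(),ys.min(),ys.max())
a=load("scene0");print(a['color'][168,240])
m=(a['color'].max(2)<45).astype(np.uint8);m[:150]=0;m[190:]=0;m[:,:222]=0;m[:,262:]=0
n,l,s,c=cv2.connectedComponentsWithStats(m);print(s[1:],c[1:])
E
```

```text
len 0.15138296648476696 yaw 9.99873309265103 centre [0.52140928 0.25281787]
mouth side 0.1190022350849833 [0.52241062 0.25344122]
[0.40625345 0.2980965 ] [0.51657384 0.30801983] 0.11076580196087991 lever 94.85880462716736
245 280 274 296
[27 34 33]
[[237 150   5   8  30]
 [244 150   1   3   3]
 [227 157  25  24 428]] [[239.2        153.        ]
 [244.         151.        ]
 [239.32943925 168.11448598]]
```

```bash
python3 -m jog '{"hand":[0.6,0.8,1,1,1,1,1,1],"travel":[[0.02,0.04,0],[0.04,0.1,0],[0.06,0.16,0],[0.07,0.22,0],[0.07,0.28,0],[0.07,0.34,0],[0.07,0.40,0],[0.07,0.45,0]],"dr":[[0,0,0],[0,0,2],[0,0,4],[0,0,6],[0,0,8],[0,0,10],[0,0,12],[0,0,12]]}' && python3 -m jog '{"hand":[1,1,1,1,1,1,1,1],"travel":[[-0.02,0.04,0],[-0.03,0.07,0],[-0.04,0.09,0],[-0.04,0.095,0],[-0.04,0.095,0],[-0.04,0.095,0],[-0.04,0.095,0],[-0.04,0.095,0]],"dr":[[0,0,0],[0,0,0],[0,0,0],[0,0,0],[0,0,0],[0,0,0],[0,0,0],[0,0,0]]}'; python3 - <<'E'
from h import *
from cell import state
print(state()['joints'].round(1),proj(shot("wrist","w3"),[.568,-.233,.068]))
E
```

```text
time: 6.4
tcp_pos: [0.5552, -0.1407, 0.3226]
eef_rot: [180.0, 0.1, -6.4]
wrist_force: [1.6, 1.2, 1.4]
finger_gap: 1.0
grasp_force: 0.0
time: 7.4
tcp_pos: [0.5062, -0.2282, 0.3238]
eef_rot: [-180.0, 0.0, -6.2]
wrist_force: [-0.8, -0.7, -0.7]
finger_gap: 0.999
grasp_force: 0.0
[-10.   25.5  40.7 114.5 -22.3  47.8 -53. ] [277.98563919 129.24172387]
```

View pics/w3.png

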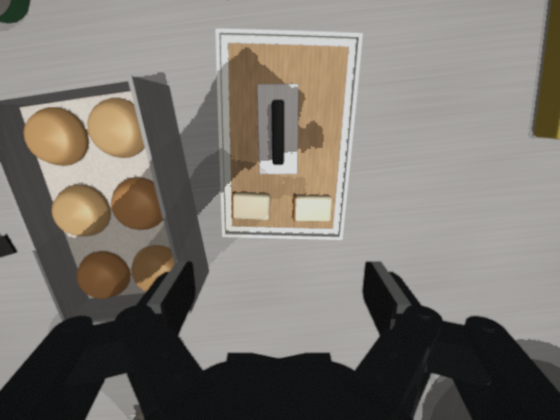

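The black handle spans roughly rows 100-165 at column 278 and points straight up the image. The slices sit at the bottom of the tray, well clear of the fingers.

```bash
python3 - <<'E'
from h import *
from cell import state
d=load("w3");m=(d['color'].max(2)<40).astype(np.uint8);m[:95]=0;m[172:]=0;m[:,:262]=0;m[:,296:]=0
ys,xs=np.nonzero(m);P=np.array([onz(d,(x,y),.068)[:2] for x,y in zip(xs,ys)]);r=cv2.minAreaRect((P*1000).astype(np.float32));print(r,len(P))
C=[onz(d,p,.016)[:2] for p in [(258,85),(298,84),(297,174),(260,174)]];print(np.mean(C,0))
for i,j in((3,0),(2,1)):
    e=C[j]-C[i];print(np.linalg.norm(e),np.degrees(np.arctan2(e[1],e[0])))
s=state();y=np.radians(s['eef_rot'][2]);X=np.array([np.cos(y),np.sin(y)]);Y=np.array([np.sin(y),-np.cos(y)])
for c in(np.array(r[0])/1000,np.mean(C,0)): v=c-s['tcp_pos'][:2];print(c,v@X,v@Y)
E
```

```text
((564.2978515625, -231.44085693359375), (10.95119857788086, 65.18590545654297), 83.86955261230469) 658
[ 0.56317927 -0.23275593]
0.10814659200729469 -6.124165783089986
0.10927172256182772 -5.897354255538709
[ 0.56429785 -0.23144086] 0.05813147538209669 -0.0032985036373202933
[ 0.56317927 -0.23275593] 0.05716301770552839 -0.001869259734816803
```

```bash
python3 -m jog '{"hand":[1,1,1,1,1,1,1,1],"travel":[[0.04,-0.0025,0],[0.0577,-0.0025,0.03],[0.0577,-0.0025,0.08],[0.0577,-0.0025,0.13],[0.0577,-0.0025,0.17],[0.0577,-0.0025,0.2],[0.0577,-0.0025,0.223],[0.0577,-0.0025,0.223]],"dr":[[0,0,0],[0,0,0],[0,0,0],[0,0,0],[0,0,0],[0,0,0],[0,0,0],[0,0,0]]}' && python3 -m jog '{"hand":[0.6,0.4,0.25,0.1,0.1,0.1,0.1,0.1],"travel":[[0,0,0],[0,0,0],[0,0,0],[0,0,0],[0,0,0],[0,0,0],[0,0,0],[0,0,0]],"dr":[[0,0,0],[0,0,0],[0,0,0],[0,0,0],[0,0,0],[0,0,0],[0,0,0],[0,0,0]]}' 60
```

```text
time: 8.45
tcp_pos: [0.563, -0.2324, 0.0995]
eef_rot: [-180.0, 0.2, -6.3]
wrist_force: [0.1, -0.4, -0.2]
finger_gap: 1.001
grasp_force: 0.0
time: 9.45
tcp_pos: [0.5638, -0.2328, 0.1014]
eef_rot: [180.0, -0.0, -6.3]
wrist_force: [0.4, -0.8, 5.3]
finger_gap: 0.154
grasp_force: 62.8
```

```bash
python3 -m jog '{"hand":[0.1,0.1,0.1,0.1,0.1,0.1,0.1,0.1],"travel":[[0,0,-0.01],[0,0,-0.03],[0,0,-0.06],[0,0,-0.1],[0,0,-0.14],[0,0,-0.17],[0,0,-0.19],[0,0,-0.19]],"dr":[[0,0,0],[0,0,0],[0,0,0],[0,0,0],[0,0,0],[0,0,0],[0,0,0],[0,0,0]]}'; python3 - <<'E'
from h import *
from cell import state
s=state();p=s['tcp_pos'];y=np.radians(s['eef_rot'][2]);X=np.array([np.cos(y),np.sin(y)]);Y=np.array([np.sin(y),-np.cos(y)])
print(s['joints'].round(1),s['moment'],s['wrist_force'])
v=np.array([.5225,.2531])-p[:2];print(p,v@X,v@Y)
d=shot("side","s3");cv2.imwrite("pics/s3c.png",cv2.resize(d['color'][130:330,170:370],(600,600)))
E
```

```text
time: 10.45
tcp_pos: [0.5637, -0.2326, 0.2921]
eef_rot: [180.0, -0.1, -6.3]
wrist_force: [-0.3, -0.0, -3.3]
finger_gap: 0.155
grasp_force: 61.6
[ -8.2  31.6  38.6 109.6 -26.3  47.7 -52. ] [ 0.00217282 -0.01883681 -0.03338433] [-0.34509578 -0.03400894 -3.27554094]
[ 0.5636745  -0.23258854  0.29214312] -0.09414149468340127 -0.47825315021386705
```

View pics/s3c.png

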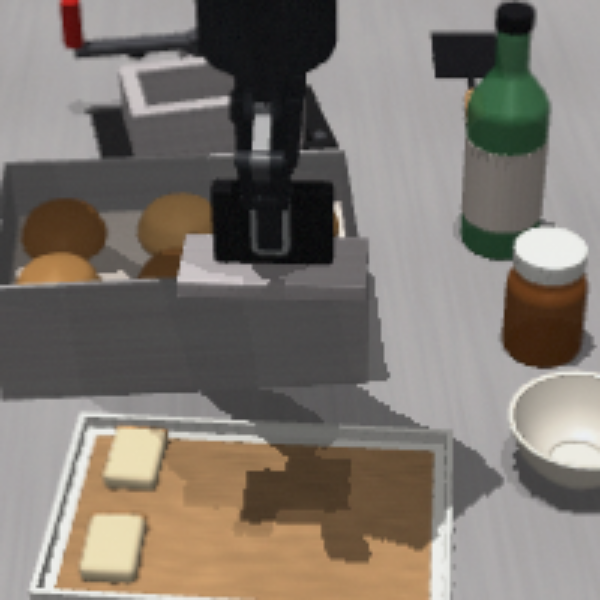

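The plate hangs level from the middle of its handle and the slices haven't moved. Next I'll carry it over the pan.

```bash
python3 -m jog '{"hand":[0.1,0.1,0.1,0.1,0.1,0.1,0.1,0.1],"travel":[[0,-0.02,0],[0,-0.06,0],[-0.01,-0.11,0],[-0.03,-0.17,0],[-0.05,-0.23,0],[-0.07,-0.29,0],[-0.085,-0.35,0],[-0.09,-0.40,0]],"dr":[[0,0,0],[0,0,-2],[0,0,-4],[0,0,-6],[0,0,-9],[0,0,-12],[0,0,-14],[0,0,-16]]}'; python3 - <<'E'
from h import *
from cell import state
s=state();p=s['tcp_pos'];y=np.radians(s['eef_rot'][2]);X=np.array([np.cos(y),np.sin(y)]);Y=np.array([np.sin(y),-np.cos(y)])
v=np.array([.5225,.2531])-p[:2];print(p,v@X,v@Y,s['eef_rot'])
E
```

```text
time: 11.5
tcp_pos: [0.5159, 0.1784, 0.2898]
eef_rot: [-180.0, 0.2, 9.9]
wrist_force: [0.5, -0.6, -3.1]
finger_gap: 0.154
grasp_force: 61.4
[0.51587602 0.1784367  0.28976834] 0.019364173537395567 -0.07241211110069583 [-1.79983451e+02  1.50829327e-01  9.90160756e+00]
```

```bash
python3 -m jog '{"hand":[0.1,0.1,0.1,0.1,0.1,0.1,0.1,0.1],"travel":[[0.008,-0.035,0],[0.014,-0.06,0],[0.0177,-0.0764,0],[0.0177,-0.0764,0.03],[0.0177,-0.0764,0.06],[0.0177,-0.0764,0.09],[0.0177,-0.0764,0.09],[0.0177,-0.0764,0.09]],"dr":[[0,0,0],[0,0,0],[0,0,0],[0,0,0],[0,0,0],[0,0,0],[0,0,0],[0,0,0]]}'; python3 - <<'E'
from h import *
from cell import state
s=state();p=s['tcp_pos'];y=np.radians(s['eef_rot'][2]);X=np.array([np.cos(y),np.sin(y)]);Y=np.array([np.sin(y),-np.cos(y)])
v=np.array([.5225,.2531])-p[:2];print(p,v@X,v@Y,s['eef_rot'],s['joints'].round(1))
a=shot("scene","sc4");b=shot("side","s4");w=shot("wrist","w4")
A=a['color'][215:320,315:435];B=b['color'][110:190,190:290]
cv2.imwrite("pics/c4.png",np.hstack([cv2.resize(A,(450,394),interpolation=2),cv2.resize(B,(350,394),interpolation=2)]))
E
```

```text
time: 12.5
tcp_pos: [0.5232, 0.2525, 0.2017]
eef_rot: [180.0, -0.0, 9.6]
wrist_force: [0.1, 0.1, -4.2]
finger_gap: 0.158
grasp_force: 61.3
[0.52323288 0.25252466 0.20168522] -0.0006263940310941264 -0.0006897474943069551 [ 1.79987578e+02 -3.97457748e-02  9.62268562e+00] [-51.8  35.7  30.9 117.2 -31.2  35.2 -79.9]
```

View pics/w4.png

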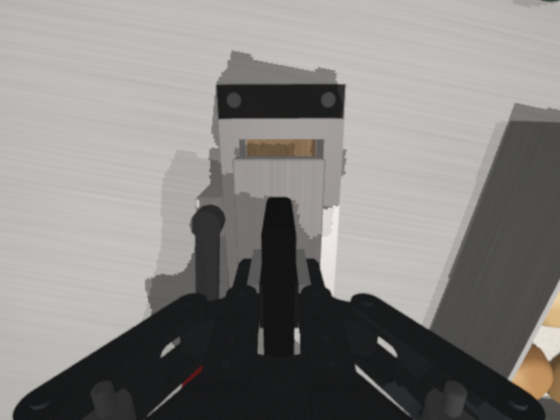

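The plate's leading edge (235-323, row 157) sits evenly between the rim's edges (219-343, row 118). The lever is off to the left, clear of the plate.

```bash
python3 - <<'E'
from h import *
from cell import state
w=load("w4");s=state();y=np.radians(s['eef_rot'][2])
def an(A,B,back,name):
    A,B=A[:2],B[:2];u=(B-A)/np.linalg.norm(B-A);n=np.array([-u[1],u[0]]);c=(A+B)/2-back*n  # A left(+y), B right(-y); n -> +x
    print(name,np.linalg.norm(B-A).round(4),'yaw',np.degrees(np.arctan2(n[1],n[0])).round(2),'c',c.round(4));return c
g=cv2.cvtColor(w['color'],cv2.COLOR_BGR2GRAY).astype(int)
print(g[165,215:250],g[165,312:345]);print(g[125,210:226],g[125,338:350]);print(g[108:165,300]);print(g[150,232:248],g[150,316:330])
fz=s['tcp_pos'][2]-.0974;P=an(onz(w,(235,157),fz+.012),onz(w,(323.5,157),fz+.012),.055,'plate')
M=an(onz(w,(219,119),.055),onz(w,(344,119),.055),.075,'mould')
X=np.array([np.cos(y),np.sin(y)]);Y=np.array([np.sin(y),-np.cos(y)]);print((M-P)@X,(M-P)@Y)
E
```

```text
[ 94  94  95  94  96 103 128 145 149 150 151 149 150 151 150 150 147 139
 136 144 150 152 150 150 150 152 151 151 152 151 150 150 150 151 151] [153 152 154 155 154 154 155 155 156 156 154 147 139 139 151 155 155 155
 155 155 154 154 154 154 155 155 155 155 154 146 131 128 149]
[184 173 143 123 120 120 120 122 131 146 151 152 152 153 153 153] [158 158 158 158 160 168 182 191 192 192 192 193]
[ 28  30  29  29  29  29  29  30  32  58 111 147 159 160 159 160 160 160
 160 160 160 160 160 160 160 160 160 160 159 158 152 130 115 114 112 113
 113 114 113 114 114 112 114 114 113 113 112 111 102  99 108 128 141 150
 153 154 154]
[151 147 130 117 114 114 111 104  95  92  92  90  92  99 104  92] [102  94  90  91  91  92  99 124 149 156 156 157 156 157]
plate 0.0465 yaw 9.58 c [0.5246 0.2547]
mould 0.0887 yaw 9.58 c [0.5233 0.2527]
-0.0016374211115511264 0.001763302572871261
```

View pics/c4.png

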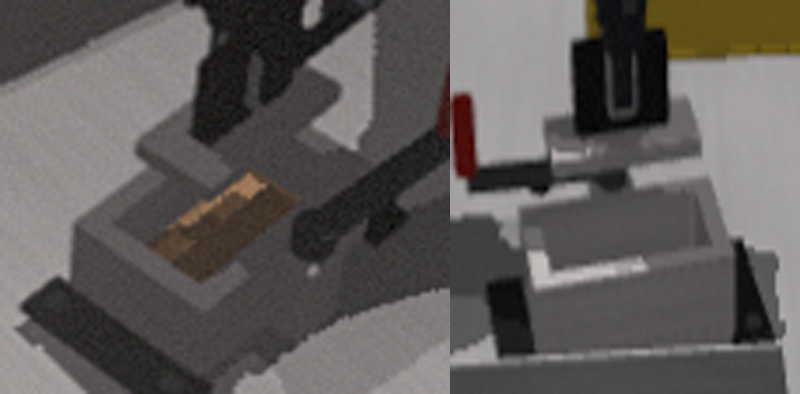

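Both outside views show the plate level above the mouth with the lever clear. I'll lower it most of the way, with a small correction, and measure again at close range.

```bash
python3 -m jog '{"hand":[0.1,0.1,0.1,0.1,0.1,0.1,0.1,0.1],"travel":[[-0.001,0.001,0.01],[-0.001,0.001,0.02],[-0.001,0.001,0.03],[-0.001,0.001,0.035],[-0.001,0.001,0.0385],[-0.001,0.001,0.0385],[-0.001,0.001,0.0385],[-0.001,0.001,0.0385]],"dr":[[0,0,-0.2],[0,0,-0.2],[0,0,-0.2],[0,0,-0.2],[0,0,-0.2],[0,0,-0.2],[0,0,-0.2],[0,0,-0.2]]}'; python3 - <<'E'
from h import *
from cell import state
w=shot("wrist","w5");a=shot("scene","sc5")
A=cv2.resize(w['color'][70:270,180:380],(400,400),interpolation=2);B=cv2.resize(a['color'][225:325,315:415],(400,400),interpolation=2)
cv2.imwrite("pics/c5.png",np.hstack([A,B]));print(state()['eef_rot'])
E
```

```text
time: 13.65
tcp_pos: [0.5219, 0.2521, 0.1626]
eef_rot: [-180.0, -0.0, 9.9]
wrist_force: [-0.1, 1.0, -3.1]
finger_gap: 0.153
grasp_force: 61.6
[-1.79994232e+02 -1.76747507e-02  9.90745139e+00]
```

View pics/c5.png

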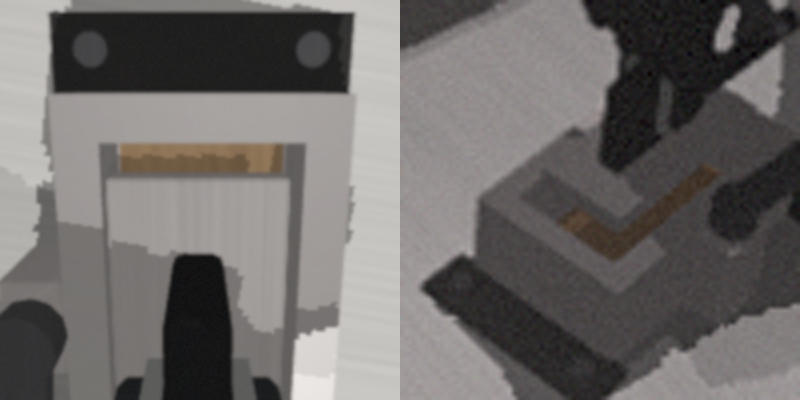

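The plate corners are at crop (106,178) and (290,178), and the mouth corners at (99,143) and (305,143). The scene view shows a clear gap above the rim.

```bash
python3 - <<'E'
from h import *
from cell import state
w=load("w5");a=load("sc5");s=state();p=s['tcp_pos'];y=np.radians(s['eef_rot'][2]);X=np.array([np.cos(y),np.sin(y)]);Y=np.array([np.sin(y),-np.cos(y)])
f=lambda x,y:(180+x/2-.25,70+y/2-.25)
t=lambda d,q,z:(lambda v:((v@X*1000).round(1),(v@Y*1000).round(1)))(onz(d,q,z)[:2]-p[:2])
fz=p[2]-.0974;print('foot',fz)
for n,q,z in [('plate',(105,178),fz+.011),('plate',(291,178),fz+.011),('mouth',(99,143),.055),('mouth',(306,143),.055),('outer',(49,94),.055),('outer',(354,94),.055)]: print(n,t(w,f(*q),z))
g=lambda x,y:(315+x/4-.4,225+y/4-.4)
# scene: rim corners +x end and plate +x/+y corners
for n,q,z in [('outer+x-y',(478,200),.055),('outer+x+y',(616,292),.055),('mouth+x+y',(614,262),.055),('plate+x+y bottom',(620,216),fz)]: print(n,t(a,g(q[0]-400,q[1]),z))
E
```

```text
foot 0.06515853793419708
plate (np.float64(55.5), np.float64(-26.2))
plate (np.float64(55.4), np.float64(23.1))
mouth (np.float64(62.8), np.float64(-30.8))
mouth (np.float64(62.7), np.float64(30.5))
outer (np.float64(76.8), np.float64(-44.6))
outer (np.float64(76.6), np.float64(43.6))
outer+x-y (np.float64(80.2), np.float64(44.9))
outer+x+y (np.float64(78.8), np.float64(-42.1))
mouth+x+y (np.float64(64.7), np.float64(-29.1))
plate+x+y bottom (np.float64(47.3), np.float64(-17.3))
```

```bash
python3 -m jog '{"hand":[0.1,0.1,0.1,0.1,0.1,0.1,0.1,0.1],"travel":[[0.0015,0.0012,0],[0.0015,0.0012,0],[0.0015,0.0012,0],[0.0015,0.0012,0],[0.0015,0.0012,0],[0.0015,0.0012,0],[0.0015,0.0012,0],[0.0015,0.0012,0]],"dr":[[0,0,0],[0,0,0],[0,0,0],[0,0,0],[0,0,0],[0,0,0],[0,0,0],[0,0,0]]}' && python3 -m jog '{"hand":[0.1,0.1,0.1,0.1,0.1,0.1,0.1,0.1],"travel":[[0,0,0],[0,0,0],[0,0,0],[0,0,0],[0,0,0],[0,0,0],[0,0,0],[0,0,0]],"dr":[[0,0,0],[0,0,0],[0,0,0],[0,0,0],[0,0,0],[0,0,0],[0,0,0],[0,0,0]]}' && python3 -c "
from cell import *
print(sign_off())"
```

```text
time: 14.75
tcp_pos: [0.5235, 0.2511, 0.1624]
eef_rot: [180.0, -0.0, 9.9]
wrist_force: [0.2, -1.2, -3.5]
finger_gap: 0.154
grasp_force: 61.6
time: 15.75
tcp_pos: [0.5235, 0.251, 0.1623]
eef_rot: [180.0, 0.0, 9.9]
wrist_force: [0.3, 0.1, -3.7]
finger_gap: 0.155
grasp_force: 61.6
the job is handed in; nothing more can be done
None
```

I swung the clamp lever fully open, and the arm is holding the press plate level about 1 cm above the mould's mouth, centred to within an estimated 1–2 mm; I handed the job in at about 16 s.

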